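# Load a loaf tin through the check gate of the tin-emptying machine

## Robot

A 7-joint arm with a two-finger parallel gripper is mounted at the origin on the work surface. World frame = base frame: x ahead of the robot, y to its left, z up, the work surface at z = 0. Lengths are in m, angles in rad, forces in N, time in s.
With the tool pointing down it reaches from about 0.4 to 0.85 m from the base axis. Payload 10.4 kg.
Tool frame: the origin (TCP) lies between the finger pads; the fingertips stand 19 mm ahead of it and the grasp point (between the pads) is the TCP; x points along the fingers, y is the direction in which the jaws open and shut, and the axes are right-handed (so a half turn about x gives the same grasp; the last joint's range is limited). The gripper opens to 87 mm and grips with 3 to 60 N. Pads are 19 mm wide; open, the fingers measure 117 mm over their backs; the gripper's body (75 mm by 190 mm) begins 51 mm behind the grasp point.
Start: joints at [1.317, 0.332, -0.065, 1.46, 0.022, 1.35, -0.088], TCP at [0.143, -0.608, 0.242] pointing down, gripper open.
Joint ranges: [-2.6, 2.6], [-0.5, 2.12], [-1.47, 1.34], [0.16, 2.42], [-1.27, 4.41], [0.06, 2.06], [-2.6, 2.6]. Speed limits (rad/s): [2.22, 2.22, 2.79, 2.79, 3.14, 3.14, 3.14].

## Interface

Orientations are given as a unit quaternion [x, y, z, w].
In Python, from bench import r gives the robot as it stands.
- The arm moves only by the tool drive_tool, never from a script. Its argument "motion" is a list of rows, each a list of 4 numbers: the shift along the tool's x, y, z in cm, then the turn about the tool's x in units of 5 degrees (1.0 is 5 degrees). In form: [[tx, ty, tz, twist], ...]. A call has 1 to 20 rows; each row is the pose to reach, as a shift and turn from the pose commanded when the call began, along the tool's axes at that moment; what a row does not reach only later rows make up. A row lasts 1/12 s, in which the tool goes at most 41.7 mm and 7.16 degrees, less where a joint would pass 70% of its speed; a pose out of reach is approached as far as the arm can. A call with a gripper value outside its range is refused whole. "grip" is the closure in counts, from 0 (fully open) to 255 (shut), set as the call begins (left out, the last holds). The fingers move at their own pace and stop on an object; "force" is the grip in N (left out, the last holds). Time passes only in rows, so rows that repeat a pose let the fingers close. It gives the time, the measured TCP pose, the force and the opening at its end, in the units of the state.
- r.read_state(): the state, without advancing time (a new reading comes with each control period).
- r.camera(name): name is "scene" or "side" or "wrist"; returns the picture (400x640x3 uint8, red, green, blue); there is no depth.
- r.calibration(name): a dict with "fx", "fy", "cx", "cy" (pixels), "xyz" and "orientation" of the camera in the world. Camera axes: x right, y up, looking along -z (the intrinsics and any distortion apply to the point x, -y, -z); pixel columns grow to the right and rows downward; lengths in m; the calibration is good to about 2 mm. A picture is of the moment at which its call begins: read the wrist's pose just before it. calibration takes no time and is no camera call; for the wrist camera it gives the pose at the moment of the call.
- r.close_job(): hands the job in, once; it reports no verdict.
The state is a dict: "time": time; "joint_positions": joint angles; "joint_vel": joint speeds; "joint_torque": joint torques, N m; "ee_pos": TCP position; "eef_rot": TCP orientation; "ft_force": force on the tool from outside, world axes, zero at the start; "torque": the same for the moment, N m; "width": finger opening in m.
Only numpy, scipy, OpenCV 4.12 (cv2) and the standard library are available. Lean on these libraries where they do the work, as an engineer would, in place of code of your own. Each camera call takes 0.05 s, during which the arm holds its last target.

## Task

Take the bare aluminium tin with the seeded loaf and set it down in the mouth of the machine's feed lane, then push it along the lane floor through the orange swing gate until it bears on the sprung black rubber pad; press it on gently by feel, firmly enough to bed it but never hard. Leave the tin resting against the pad, with the gate swung shut behind it and the robot clear, and leave everything else on the table where it is.

Things in the scene. Friction and masses are not known exactly. Their poses are not given: they have to be found in the camera images.
- loaf_tin: Bare aluminium rectangular tin, 110 long (own x) x 56 wide (own y) x 40 high, filled solid with a brown loaf strewn with pale seeds (loaf top at 47 mm). About 0.36 kg. Origin: centre of its underside, z up. Both ends are alike. Stands loose on the table at the start, side by side with a dark tin; which of the two places is whose varies.
- dark_tin: The other tin, same size, dark steel with a dark plain loaf. Loose; leave it alone.
- lane: Fixed feed lane ending at a white machine. Origin: on the table, in the shut gate's plane, on the lane's middle line; x = feed direction (into the machine), y = left of it, z up. Steel floor plate, top at z = 8 mm, from x = -160 to 230, 105 wide, no walls before x = -42. The machine is a box from x = 232 to 362, 220 wide, 190 high.
- mouth (a point): Point on the lane floor's top, on the middle line, where the flared guides begin (x = -42 mm in the lane's frame). The guides are 30 mm high and narrow from about 82 mm apart here to 60 mm at the gate.
- gateway (a point): Point on the lane floor's top in the middle of the gate opening (x = 0, y = 0, z = 8 mm in the lane's frame). From here on the lane is 60 mm wide (y = -30 to 30) between walls 40 mm high, open above; but from x = 5 to 70 the right wall stands back to y = -40 to make room for the open gate leaf.
- hood (a point): Middle of the front lower edge of a clear hood over the lane's far part, x = 150 to 230 mm, underside at z = 64, top at z = 67 (lane's frame).
- backstop: Steel collar on the machine's face, fixed to the lane (origin and axes as lane). A black rubber pad, 40 wide x 30 high, reaches from it towards the gate on a sprung rod. The pad is not measured: its face is set anew each time, anywhere from x = 176 to 206 mm in the lane's frame; find it by feel. It yields from 0.6 N on, 2 N more per mm, up to 20 mm.
- stop_height (a point): Point on the middle line, x = 200 mm in the lane's frame, at the pad's mid-height (31 mm above the table). The tin is bedded once pressed on the pad with 4 to 12 N for half a second, over and above sliding friction (1 to 3 N); over 15 N on the pad harms it. As the pusher eases back the pad springs out a little, then friction keeps the tin lightly pressed on it.
- gate (a joint): Angle of the orange swing gate, rad: 0 = shut across the lane; grows to 1.62 as it swings inward, away from the mouth; it never opens towards the mouth. A light spring shuts it (about 0.04 N m when shut, 0.11 N m at a right angle).
- gate_hinge (a point): Foot of the gate's upright hinge, at the right wall (x = 4, y = -35, z = 11 mm in the lane's frame). The leaf is 62 long x 36 high x 4 thick. It can shut only when the tin's rear end and the pusher have left the quarter circle it sweeps: rear end beyond about x = 66 mm.
- bun_loaf: Small bare brown loaf, 71 x 112 x 66 high, loose, beyond the lane. Leave alone.
- timer: Pink kitchen timer, 75 wide x 85 high x 30, standing loose beyond the lane. Leave alone.
- spray_bottle: White bottle with blue cap, 66 across, 200 high, loose, far right. Leave alone.
- bowl: White bowl, 170 across, 75 high, loose, at the right. Leave alone.
- bench_brush: Bench brush lying loose at the near left. Leave alone.
Things that resemble listed ones, but are neither listed nor needed, are in the scene too. What is shaped like the loaf_tin but turquoise is not meant.

How it is judged:
On the way, in this order (a step that is already met when the one before it is completed fails the run):
1. the tin, flat on the lane floor, has pushed the gate open and stands in the gateway (value of joint gate above 0.6 rad and x of loaf_tin in the frame of lane between -0.05 and 0.06 m and z of loaf_tin in the frame of lane between 0.004 and 0.016 m and y of loaf_tin in the frame of lane between -0.012 and 0.012 m), for 0.1 s.
2. the tin, past the gate, is pressed on the pad with more than 3 N for 0.3 s (contact force between loaf_tin and backstop above 3 N and x of loaf_tin in the frame of lane above 0.115 m and z of loaf_tin in the frame of lane below 0.016 m), for 0.3 s.
At the end, for the whole second after the job is handed in: The tin lies flat in the lane beyond the gate (middle of the tin more than 115 mm past the gate plane, within 12 mm of the middle line, at most 6 mm off the lane floor), at rest and still touching the pad (over 0.1 N), and the gate is shut behind it (under 0.08 rad) (contact force between loaf_tin and backstop above 0.1 N and value of joint gate below 0.08 rad and x of loaf_tin in the frame of lane above 0.115 m and z of loaf_tin in the frame of lane below 0.014 m and y of loaf_tin in the frame of lane between -0.012 and 0.012 m and angle between loaf_tin's own z axis and vertical below 0.08 rad and linear speed of loaf_tin below 0.01 m/s).
It fails at once if the tin pressed on the pad with more than 15 N (contact force between loaf_tin and backstop above 15 N).
It fails at once if the tin lifted over the gate or into the lane from above instead of being pushed along the floor (x of loaf_tin in the frame of lane between -0.03 and 0.25 m and y of loaf_tin in the frame of lane between -0.06 and 0.06 m and z of loaf_tin in the frame of lane above 0.025 m).
It fails at once if another thing on the table moved by more than 25 mm (distance of any of dark_tin, bun_loaf, spray_bottle, timer, bowl, bench_brush from where it was at the start of the episode above 0.025 m).
It also fails if it takes over 72 s, if anything falls off the work surface, if the arm or the gripper's body presses on something with over 40 N, if the wrist force passes 120 N, or if a joint passes its speed limit or range.

## Working session

There is one attempt and no reset: what is moved stays moved. The work goes in short steps, Python scripts to look and compute and a tool call to move; the robot and the scene stay as the last step left them, time stands still between calls to the robot, and variables do not carry over. Pictures are saved under pics/ and viewed, and the job is handed in when it is done.

Besides the shell and the picture viewer there is one more tool, called after "Request:" by a JSON object that holds its "name" and its "arguments", one argument or row to a line. drive_tool: Moves the arm, as the interface text tells. Its arguments: {"type":"object","properties":{"motion":{"type":"array","items":{"type":"array","items":{"type":"number"}}},"grip":{"type":"number"},"force":{"type":"number"}},"required":["motion"]}

```bash
mkdir -p pics; ls; python3 - <<'E'
from bench import r
import cv2
for n in ["scene","side","wrist"]:
    im=r.camera(n); cv2.imwrite(f"pics/{n}0.png",im[:,:,::-1]); c=r.calibration(n); print(n,c)
print(r.read_state())
E
```

```text
pics
scene {'fx': 426.0043026110118, 'fy': 426.0043026110118, 'cx': 310.81416780827016, 'cy': 199.79601052907856, 'xyz': array([1.35886244, 0.60357724, 0.8190154 ]), 'orientation': array([0.20793553, 0.42679072, 0.78501382, 0.397952  ])}
side {'fx': 471.98198439782783, 'fy': 471.98198439782783, 'cx': 328.19492471536756, 'cy': 202.30012639194635, 'xyz': array([-0.20034178,  0.75602535,  1.04130382]), 'orientation': array([-0.13958288,  0.37900387,  0.86083184, -0.30958236])}
wrist {'fx': 328.1714118751432, 'fy': 328.1714118751432, 'cx': 319.06743354394223, 'cy': 199.0514832991306, 'xyz': array([ 0.20943055, -0.59254563,  0.3838951 ]), 'orientation': array([-0.09872783,  0.07859896, -0.61604591,  0.77753615])}
{'time': 0.15, 'joint_positions': array([ 1.31739437,  0.33269811, -0.06470188,  1.46071105,  0.02160027,
        1.34991373, -0.08847347]), 'joint_vel': array([ 0.00025488, -0.0020014 , -0.00271388, -0.00339811,  0.00124271,
       -0.00021152,  0.00072715]), 'joint_torque': array([ 5.77185219e-04, -6.23634124e+01,  2.44683400e-02, -3.90141499e+01,
       -6.13929494e-02,  3.72739008e-02,  6.39812606e-05]), 'ee_pos': array([ 0.14291608, -0.60817184,  0.24097239]), 'eef_rot': array([-0.70234416, -0.0817968 ,  0.70245922, -0.08107407]), 'ft_force': array([0.77401963, 0.87828996, 0.2316027 ]), 'torque': array([0.02040525, 0.00308781, 0.01333416]), 'width': 0.0868315458972229}
```

View pics/scene0.png

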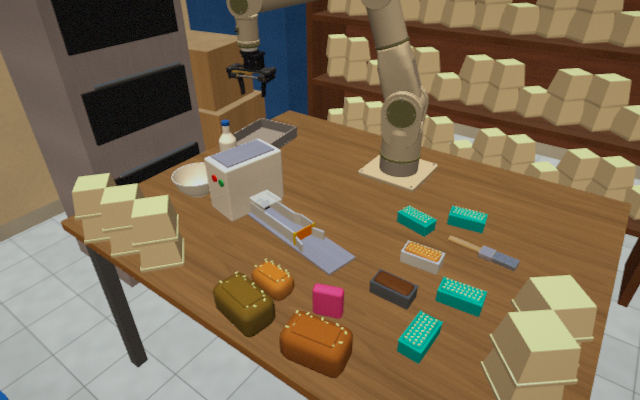

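View pics/side0.png

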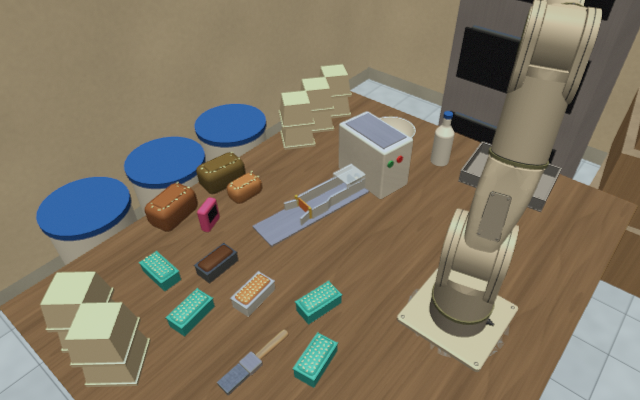

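View pics/wrist0.png

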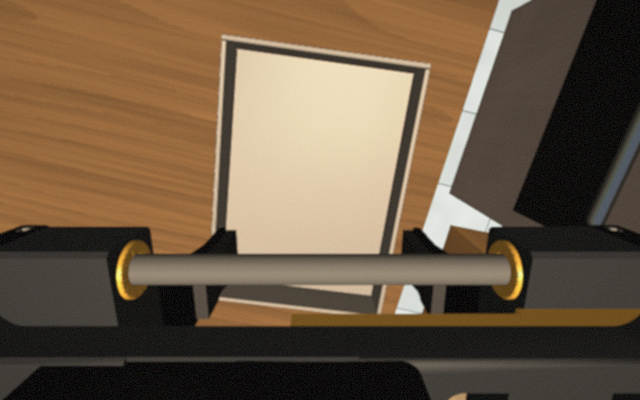

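```bash
cat > h.py <<'E'
import numpy as np, cv2
from scipy.spatial.transform import Rotation as R
from bench import r
def ray(n,uv,c=None):
    c=c or r.calibration(n)
    d=np.array([(uv[0]-c['cx'])/c['fx'],-(uv[1]-c['cy'])/c['fy'],-1.0])
    d=R.from_quat(c['orientation']).apply(d); return np.array(c['xyz']),d/np.linalg.norm(d)
def onz(n,uv,z,c=None):
    o,d=ray(n,uv,c); return o+d*(z-o[2])/d[2]
def tri(n1,a,n2,b):
    o1,d1=ray(n1,a);o2,d2=ray(n2,b)
    t=np.linalg.lstsq(np.c_[d1,-d2],o2-o1,rcond=None)[0]
    p,q=o1+d1*t[0],o2+d2*t[1]; return (p+q)/2,np.linalg.norm(p-q)
def proj(n,p,c=None):
    c=c or r.calibration(n)
    q=R.from_quat(c['orientation']).inv().apply(np.array(p)-c['xyz'])
    return np.array([c['cx']-c['fx']*q[...,0]/q[...,2], c['cy']+c['fy']*q[...,1]/q[...,2]]).T
E
python3 - <<'E'
import cv2,numpy as np
a=cv2.imread('pics/scene0.png');b=cv2.imread('pics/side0.png')
def crop(im,x,y,w,h,s): return cv2.resize(im[y:y+h,x:x+w],None,fx=s,fy=s,interpolation=cv2.INTER_CUBIC)
c1=crop(a,200,180,160,100,5);cv2.imwrite('pics/c1.png',c1)
c2=crop(b,240,150,160,100,5);cv2.imwrite('pics/c2.png',c2)
c3=np.hstack([crop(a,380,225,66,75,6),crop(b,200,240,66,75,6)]);cv2.imwrite('pics/c3.png',c3)
E
```

```text
(no output)
```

View pics/c1.png

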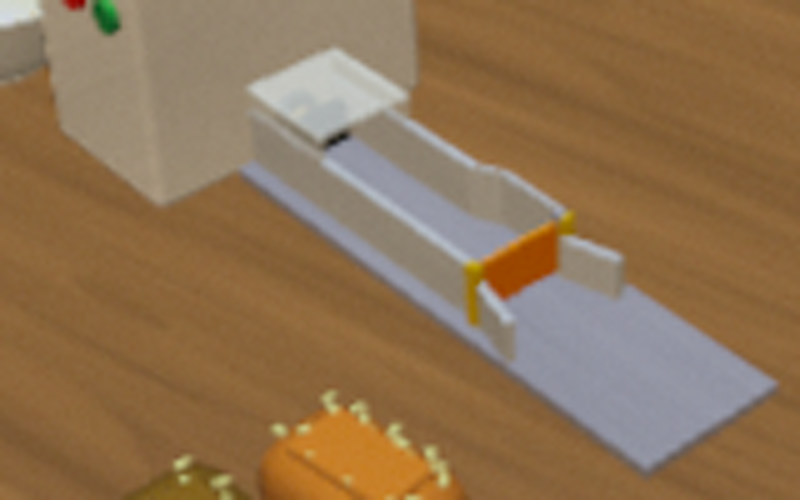

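View pics/c2.png

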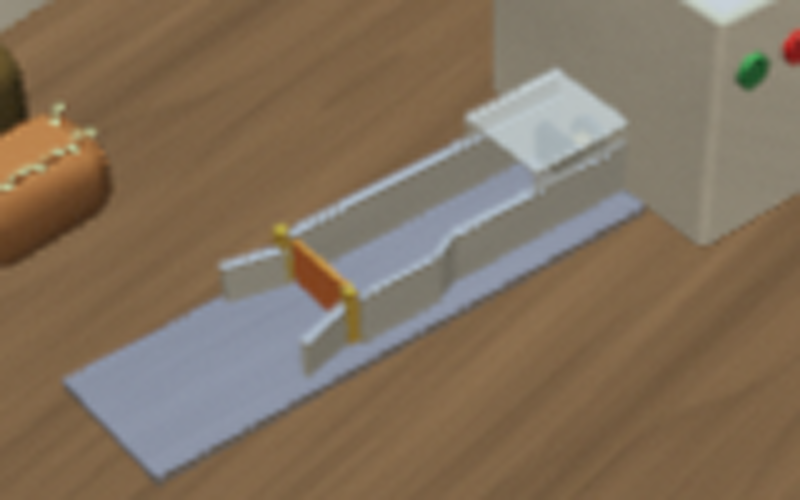

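View pics/c3.png

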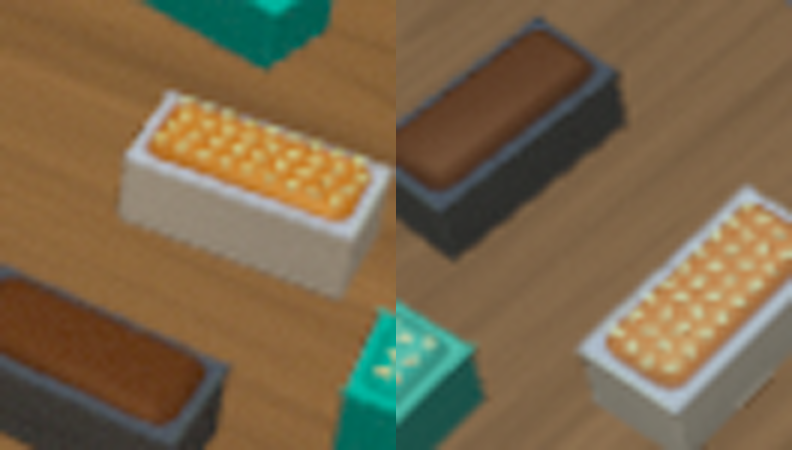

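```bash
python3 - <<'E'
from h import *
P=lambda a,o,s:(a[0]/s+o[0],a[1]/s+o[1])
s=lambda u:onz('scene',P(u,(200,180),5),.008)
d=lambda u:onz('side',P(u,(240,150),5),.008)
print('scene nearR?',s((776,384)),s((648,470)),'farL',s((242,172)))
print('side near',d((66,381)),d((160,479)),'farR',d((645,208)))
A=[onz('scene',P(u,(380,225),6),.04) for u in [(172,95),(390,172),(350,240),(128,153)]]
print(np.round(A,4)); print([np.linalg.norm(A[i]-A[i-1]) for i in range(4)],np.mean(A,0))
# auto plate detection in both
for n in ['scene','side']:
    im=cv2.imread(f'pics/{n}0.png'); 
    # tin side: orange loaf mask
    hsv=cv2.cvtColor(im,cv2.COLOR_BGR2HSV)
    g=cv2.resize(im[265:320,225:285] if n=='side' else im[235:280,390:450],None,fx=10,fy=10,interpolation=cv2.INTER_CUBIC); cv2.imwrite(f'pics/t_{n}.png',g)
E
```

```text
scene nearR? [0.540422   0.14040456 0.008     ] [0.64208788 0.12113617 0.008     ] farL [ 0.56552601 -0.25708021  0.008     ]
side near [0.63703935 0.1185156  0.008     ] [0.5346609  0.13979435 0.008     ] farR [ 0.45682856 -0.23901043  0.008     ]
[[0.423  0.2471 0.04  ]
 [0.4161 0.3535 0.04  ]
 [0.4709 0.357  0.04  ]
 [0.4743 0.2495 0.04  ]]
[np.float64(0.05138635081784259), np.float64(0.10668774578636936), np.float64(0.054884577327858765), np.float64(0.1075590568084959)] [0.44609165 0.30176447 0.04      ]
```

View pics/t_side.png

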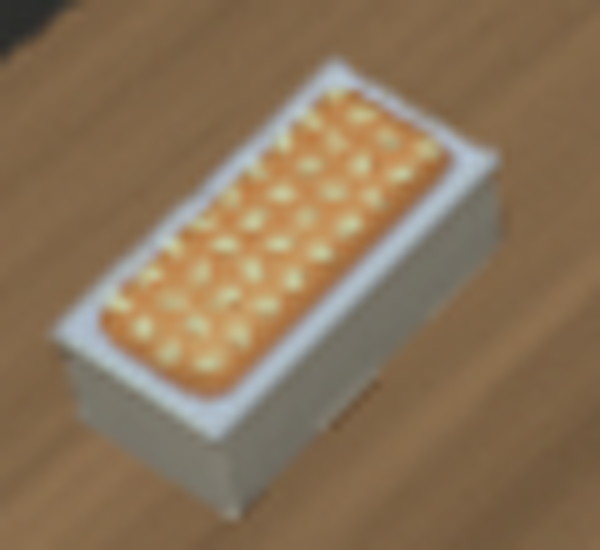

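View pics/t_scene.png

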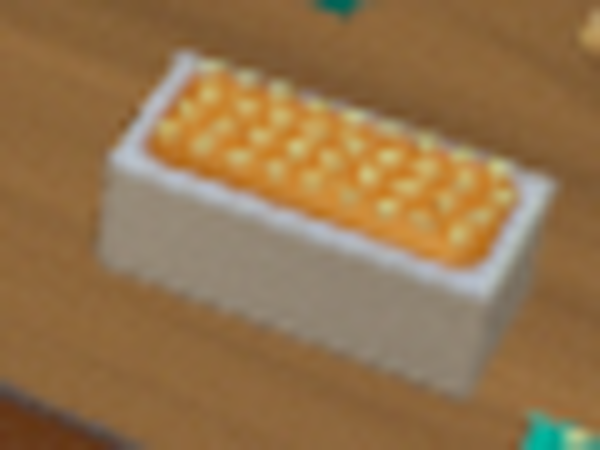

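```bash
python3 - <<'E'
from h import *
P=lambda a,o,s:(a[0]/s+o[0],a[1]/s+o[1])
S=lambda n,u,o,z:onz(n,P(u,o,10),z)
sc=[(187,50),(553,180),(490,298),(112,155)]; sd=[(497,160),(215,438),(52,333),(336,58)]
A=np.array([onz('scene',P(u,(390,235),10),.04) for u in sc]);B=np.array([onz('side',P(u,(225,265),10),.04) for u in sd])
for X in (A,B):
    X=X[:,:2]; print(np.round(X,4).tolist(),'c',X.mean(0)); v=(X[1]-X[0]+X[2]-X[3])/2;w=(X[3]-X[0]+X[2]-X[1])/2;print(np.linalg.norm(v),np.degrees(np.arctan2(v[1],v[0])),np.linalg.norm(w),np.degrees(np.arctan2(w[1],w[0])))
for i,n in [(A,'s'),(B,'d')]: pass
for a,b in zip(sc,[sd[0],sd[1],sd[2],sd[3]]):
    print(tri('scene',P(a,(390,235),10),'side',P(b,(225,265),10)))
# yellow posts tops
print('posts L',tri('scene',P((472,266),(200,180),5),'side',P((281,230),(240,150),5)),'R',tri('scene',P((567,216),(200,180),5),'side',P((350,290),(240,150),5)))
# dark tin rim corners (scene crop c3 offset 380,225 s6), turquoise
print('dark', onz('scene',P((225,372),(380,225),6),.04),onz('side',P((535,22),(134,240),6),.04), onz('side',P((618,72),(134,240),6),.04),onz('side',P((452,205),(134,240),6),.04))
for nm,uv in dict(tq1=(416,216),tq2=(467,216),tq3=(461,293),dark=(393,284)).items(): print(nm,onz('scene',uv,.045))
print('timer',onz('scene',(328,288),.085),'dark side',onz('side',(216,256),.045))
q=r.read_state()['eef_rot'];print(R.from_quat(q).as_matrix().round(4))
E
```

```text
[[0.4195, 0.2455], [0.4129, 0.3531], [0.4691, 0.3581], [0.4746, 0.2492]] c [0.44401074 0.30146381]
0.10846640733466602 93.16515339351166 0.055808693141586284 4.460548687675717
[[0.417, 0.2445], [0.41, 0.3529], [0.4663, 0.3575], [0.4753, 0.2474]] c [0.44215198 0.30059222]
0.10956953277096713 94.17921902222064 0.057400313931800714 3.7510881927201862
(array([0.41765479, 0.24436446, 0.03872573]), np.float64(0.0009292927230010711))
(array([0.41096731, 0.35246817, 0.03844051]), np.float64(0.0002984275624672808))
(array([0.46722486, 0.3572788 , 0.038483  ]), np.float64(0.0006609368475829366))
(array([0.47474343, 0.24854886, 0.04052122]), np.float64(0.0015551838702069793))
posts L (array([ 0.5965821 , -0.03631168,  0.04898907]), np.float64(9.913418170715064e-05)) R (array([ 0.5248016 , -0.02035291,  0.05003902]), np.float64(0.0015200187905921037))
dark [0.57934832 0.34695128 0.04      ] [0.62642241 0.24226595 0.04      ] [0.57171741 0.23860451 0.04      ] [0.56984333 0.34025823 0.04      ]
tq1 [0.30370963 0.21363713 0.045     ]
tq2 [0.2121669  0.34158567 0.045     ]
tq3 [0.5407358  0.44393144 0.045     ]
dark [0.61082757 0.29399618 0.045     ]
timer [0.75194785 0.19108493 0.085     ] dark side [0.60207286 0.28852801 0.045     ]
[[-3.000e-04  2.288e-01 -9.735e-01]
 [ 1.000e-03 -9.735e-01 -2.288e-01]
 [-1.000e+00 -1.000e-03  0.000e+00]]
```

```bash
cat >> h.py <<'E'
def rows(W,N,twist=0,start=None):
    """W list of world waypoints; N rows count per leg; prints cm in tool axes"""
    s=r.read_state();Rm=R.from_quat(s['eef_rot']).as_matrix();p0=np.array(s['ee_pos']);p=p0.copy();out=[];k=0;T=sum(N)
    for w,n in zip(W,N):
        w=np.array(w)
        for i in range(1,n+1):
            k+=1; q=p+(w-p)*i/n; out.append([*(Rm.T@(q-p0)*100),twist*k/T])
        p=w
    print(np.round(out,1).tolist()); return out
E
python3 - <<'E'
from h import *
rows([(.30,-.50,.33),(.52,-.25,.33),(.58,0,.33)],[5,8,7])
E
```

```text
[[-1.8, -1.4, -3.6, 0.0], [-3.6, -2.8, -7.1, 0.0], [-5.3, -4.2, -10.7, 0.0], [-7.1, -5.6, -14.2, 0.0], [-8.9, -6.9, -17.8, 0.0], [-8.9, -9.4, -21.2, 0.0], [-8.9, -11.8, -24.6, 0.0], [-8.9, -14.2, -27.9, 0.0], [-8.9, -16.6, -31.3, 0.0], [-8.9, -19.0, -34.7, 0.0], [-8.9, -21.4, -38.1, 0.0], [-8.9, -23.8, -41.5, 0.0], [-8.9, -26.2, -44.9, 0.0], [-8.9, -29.5, -46.6, 0.0], [-8.9, -32.8, -48.2, 0.0], [-8.9, -36.1, -49.9, 0.0], [-8.9, -39.4, -51.5, 0.0], [-8.9, -42.7, -53.2, 0.0], [-8.9, -45.9, -54.8, 0.0], [-8.9, -49.2, -56.5, 0.0]]
```

Request:
{"name": "drive_tool", "arguments": {
  "motion": [
    [-1.8, -1.4, -3.6, -0.5],
    [-3.6, -2.8, -7.1, -1],
    [-5.3, -4.2, -10.7, -2],
    [-7.1, -5.6, -14.2, -3],
    [-9, -7, -17.8, -4],
    [-9, -9.4, -21.2, -5],
    [-9, -11.8, -24.6, -6],
    [-9, -14.2, -28, -7],
    [-9, -16.6, -31.3, -8],
    [-9, -19, -34.7, -9],
    [-9, -21.4, -38, -10],
    [-9, -23.8, -41.5, -11],
    [-9, -26.2, -45, -12],
    [-9, -29.5, -46.6, -13],
    [-9, -32.8, -48.2, -14],
    [-9, -36, -50, -15],
    [-9, -39.4, -51.5, -16],
    [-9, -42.7, -53.2, -16],
    [-9, -46, -54.8, -16],
    [-9, -49.2, -56.5, -16]
  ],
  "grip": 0
}}

```text
time: 1.82
ee_pos: [0.5804, 0.0015, 0.3315]
eef_rot: [0.486, 0.514, -0.486, 0.514]
ft_force: [0.6, 0.2, -0.7]
width: 0.087
```

```bash
python3 - <<'E'
from h import *
im=r.camera('wrist');cv2.imwrite('pics/w1.png',im[:,:,::-1])
c=r.calibration('wrist');print(c)
s=r.read_state();print(s['joint_positions'],R.from_quat(s['eef_rot']).as_matrix().round(3))
u=np.array([-.2013,-.9795]);O=np.array([.5563,-.0267])
for x,y in [(-160,0),(-160,52),(-160,-52),(0,-30),(0,30)]:
    p=O+u*x/1000+np.array([-u[1],u[0]])*y/1000; print(x,y,p.round(4),proj('wrist',[*p,.008],c))
E
```

```text
{'fx': 328.1714118751432, 'fy': 328.1714118751432, 'cx': 319.06743354394223, 'cy': 199.0514832991306, 'xyz': array([0.57647972, 0.07787789, 0.47464593]), 'orientation': array([-0.12444656, -0.00434111,  0.03214201,  0.99169607])}
[ 0.46713991  0.2720352  -0.69538178  1.40524402  0.16956885  1.52490142
 -0.15250771] [[ 0.     0.998  0.065]
 [ 0.004  0.065 -0.998]
 [-1.     0.001 -0.004]]
-160 0 [0.5885 0.13  ] [330.34098947  75.87020095]
-160 52 [0.6394 0.1196] [367.40780015  86.68713487]
-160 -52 [0.5376 0.1405] [292.69164303  64.8832699 ]
0 -30 [ 0.5269 -0.0207] [280.33814493 183.09034666]
0 30 [ 0.5857 -0.0327] [320.251066   193.73358271]
```

View pics/w1.png

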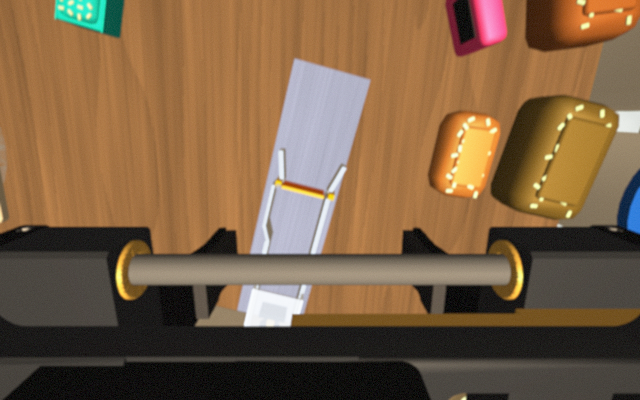

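```bash
python3 - <<'E'
from h import *
c=r.calibration('wrist');s=r.read_state();im=r.camera('wrist')[:,:,::-1];c2=r.calibration('wrist');print(s['ee_pos'],c['xyz']-c2['xyz'])
cv2.imwrite('pics/w2.png',im)
np.save('w2c.npy',np.r_[c['xyz'],c['orientation']])
cv2.imwrite('pics/w2z.png',cv2.resize(im[40:240,240:400],None,fx=4,fy=3,interpolation=cv2.INTER_CUBIC))
E
```

```text
[0.58077682 0.01026197 0.331452  ] [3.08667351e-04 2.87186672e-03 4.50514731e-05]
```

View pics/w2z.png

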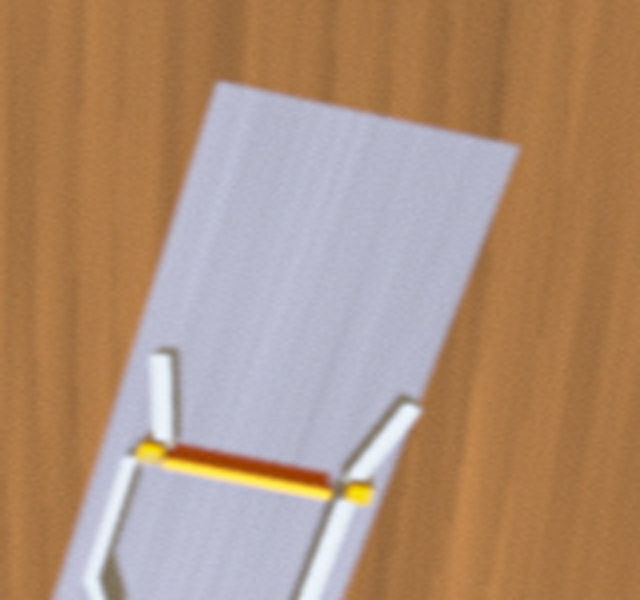

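```bash
python3 - <<'E'
from h import *
v=np.load('w2c.npy');c=r.calibration('wrist');c['xyz']=v[:3];c['orientation']=v[3:]
a,b=[onz('wrist',u,.008,c) for u in [(294.5,67.3),(369.75,89)]]
print(a,b,(a+b)/2,np.linalg.norm(a-b),np.degrees(np.arctan2(*(b-a)[1::-1])))
p,q=[onz('wrist',u,.0495,c) for u in [(277.5,189.5),(329.5,204)]]
print(p,q,(p+q)/2)
# long edges: bottom points of plate edges in zoom: left (55,600)->, right (345,600)
for u in [(240+55/4,240),(240+345/4,240)]: print(onz('wrist',u,.008,c))
e,f=[onz('wrist',u,.008,c) for u in [(240+55/4,240),(240+345/4,240)]]
for k,l in ((a,e),(b,f)): d=l-k; print(np.degrees(np.arctan2(d[1],d[0])))
print(r.read_state()['ee_pos'],r.read_state()['joint_vel'].round(3))
E
```

```text
[0.54011129 0.13763983 0.008     ] [0.64290242 0.11680324 0.008     ] [0.59150686 0.12722154 0.008     ] 0.10488174799124621 -11.45904831041951
[ 0.52787465 -0.02080981  0.0495    ] [ 0.59818453 -0.0362295   0.0495    ] [ 0.56302959 -0.02851966  0.0495    ]
[ 0.48984946 -0.11116541  0.008     ]
[ 0.59949533 -0.10406836  0.008     ]
-101.4207750252157
-101.11843483741204
[0.5804868  0.00726932 0.3314366 ] [ 0.062 -0.015  0.073  0.008  0.013  0.007  0.078]
```

```bash
python3 - <<'E'
from h import *
rows([(.443,.301,.20)],[10])
E
```

```text
[[1.3, -1.2, -3.0, 0.0], [2.6, -2.4, -6.0, 0.0], [4.0, -3.5, -9.1, 0.0], [5.3, -4.7, -12.1, 0.0], [6.6, -5.9, -15.1, 0.0], [7.9, -7.1, -18.1, 0.0], [9.3, -8.3, -21.1, 0.0], [10.6, -9.4, -24.1, 0.0], [11.9, -10.6, -27.2, 0.0], [13.2, -11.8, -30.2, 0.0]]
```

Request:
{"name": "drive_tool", "arguments": {
  "motion": [
    [1.3, -1.2, -3.1, 0],
    [2.6, -2.4, -6.2, 0],
    [4, -3.5, -9.3, 0],
    [5.3, -4.7, -12.4, 0],
    [6.6, -5.9, -15.5, 0],
    [8, -7.1, -18.6, 0],
    [9.3, -8.3, -21.7, 0],
    [10.6, -9.4, -24.8, 0],
    [12, -10.6, -27.9, 0],
    [13.2, -11.8, -29.9, 0],
    [13.2, -11.8, -30.9, 0],
    [13.2, -11.8, -30.9, 0],
    [13.2, -11.8, -30.9, 0],
    [13.2, -11.8, -30.9, 0],
    [13.2, -11.8, -30.9, 0],
    [13.2, -11.8, -30.9, 0]
  ]
}}

```text
time: 3.25
ee_pos: [0.4462, 0.3005, 0.1998]
eef_rot: [0.486, 0.513, -0.486, 0.514]
ft_force: [-1.0, -0.9, 0.2]
width: 0.087
```

```bash
python3 - <<'E'
from h import *
c=r.calibration('wrist');s=r.read_state();im=r.camera('wrist')[:,:,::-1]
print(s['time'],s['ee_pos'],R.from_quat(s['eef_rot']).as_matrix().round(4).tolist())
cv2.imwrite('pics/w3.png',im);np.save('w3c.npy',np.r_[c['xyz'],c['orientation']])
E
```

```text
3.25 [0.44624186 0.30045479 0.19984456] [[0.0007, 0.9985, 0.054], [-0.0003, 0.054, -0.9985], [-1.0, 0.0007, 0.0003]]
```

View pics/w3.png

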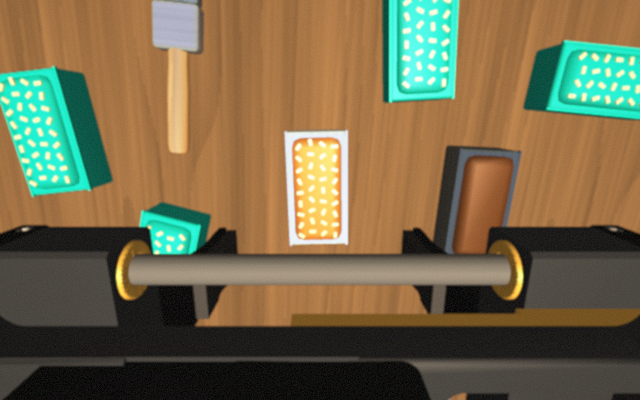

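```bash
python3 - <<'E'
from h import *
v=np.load('w3c.npy');c=r.calibration('wrist');c['xyz']=v[:3];c['orientation']=v[3:]
im=cv2.imread('pics/w3.png');g=im[120:255,270:365];m=(g.max(2).astype(int)-g.min(2)<40)&(g.min(2)>140)
ys,xs=np.nonzero(m)
n,l,st,ce=cv2.connectedComponentsWithStats(m.astype(np.uint8));k=1+np.argmax(st[1:,4])
ys,xs=np.nonzero(l==k);rc=cv2.minAreaRect(np.c_[xs+270,ys+120].astype(np.float32));B=cv2.boxPoints(rc);print(B)
P=np.array([onz('wrist',u,.04,c) for u in B]);print(P.round(4).tolist(),P.mean(0))
for i in range(4): d=P[i]-P[i-1];print(np.linalg.norm(d),np.degrees(np.arctan2(d[1],d[0])))
E
```

```text
[[283.86703 131.01892]
 [346.99948 129.9667 ]
 [348.9006  244.035  ]
 [285.76816 245.08722]]
[[0.4119, 0.3521, 0.04], [0.4689, 0.3561, 0.04], [0.479, 0.246, 0.04], [0.4168, 0.2416, 0.04]] [0.4441362  0.29894731 0.04      ]
0.11061094388913138 92.51654309779789
0.05709206402080447 4.018641311985391
0.11052239741067053 -84.71693175075323
0.06243047424990703 -175.91027986685063
```

Request:
{"name": "drive_tool", "arguments": {
  "motion": [
    [3, -0.2, 0, 0],
    [6, -0.2, 0, 0],
    [9, -0.2, 0, 0],
    [12, -0.2, 0, 0],
    [14, -0.2, 0, 0],
    [15.5, -0.2, 0, 0],
    [16.3, -0.2, 0, 0],
    [16.8, -0.2, 0, 0],
    [16.8, -0.2, 0, 0],
    [16.8, -0.2, 0, 0],
    [16.8, -0.2, 0, 0]
  ]
}}

```text
time: 4.22
ee_pos: [0.4439, 0.3019, 0.0326]
eef_rot: [0.486, 0.514, -0.485, 0.514]
ft_force: [0.8, -0.3, 0.3]
width: 0.0869
```

Request:
{"name": "drive_tool", "arguments": {
  "motion": [
    [0, 0, 0, 0],
    [0, 0, 0, 0],
    [0, 0, 0, 0],
    [0, 0, 0, 0],
    [0, 0, 0, 0],
    [0, 0, 0, 0],
    [0, 0, 0, 0],
    [0, 0, 0, 0],
    [0, 0, 0, 0],
    [0, 0, 0, 0]
  ],
  "grip": 255,
  "force": 20
}}

```text
time: 5.05
ee_pos: [0.4434, 0.3015, 0.0316]
eef_rot: [0.486, 0.514, -0.486, 0.514]
ft_force: [0.3, 0.2, 1.2]
width: 0.0563
```

Request:
{"name": "drive_tool", "arguments": {
  "motion": [
    [-1, 0, 0, 0],
    [-2, 0, 0, 0],
    [-4, 0, 0, 0],
    [-6, 0, 0, 0],
    [-8, 0, 0, 0],
    [-10, 0, 0, 0],
    [-10, 0, 0, 0],
    [-10, 0, 0, 0],
    [-10, 0, 0, 0]
  ]
}}

```text
time: 5.8
ee_pos: [0.4429, 0.3011, 0.1309]
eef_rot: [0.485, 0.514, -0.486, 0.514]
ft_force: [-0.5, 0.1, -3.0]
width: 0.0555
```

```bash
python3 - <<'E'
from h import *
s=r.read_state();print(s['ee_pos'],R.from_quat(s['eef_rot']).as_matrix().round(4).tolist(),s['width'])
c=r.calibration('wrist');im=r.camera('wrist')[:,:,::-1]
cv2.imwrite('pics/w4.png',im)
u=np.radians(-101.4);u=np.array([np.cos(u),np.sin(u)]);O=np.array([.559,-.028])
print(O+u*-.102, O+u*-.18)
E
```

```text
[0.44289562 0.3010866  0.13092367] [[-0.0005, 0.9984, 0.0562], [-0.0008, 0.0562, -0.9984], [-1.0, -0.0006, 0.0008]] 0.055460161126132515
[0.57916105 0.07198766] [0.59457832 0.14844881]
```

View pics/w4.png

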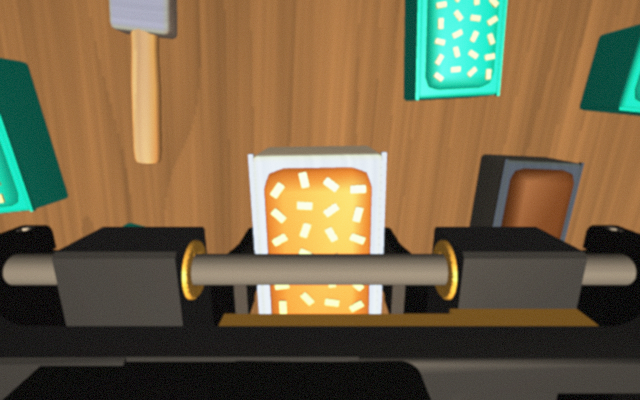

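```bash
python3 - <<'E'
from h import *
rows([(.579,.072,.131)],[8],2.9)
E
```

```text
[[-0.0, 1.5, 3.0, 0.4], [-0.0, 3.1, 5.9, 0.7], [-0.0, 4.6, 8.9, 1.1], [-0.0, 6.2, 11.8, 1.4], [-0.0, 7.7, 14.8, 1.8], [-0.0, 9.2, 17.7, 2.2], [-0.0, 10.8, 20.7, 2.5], [-0.0, 12.3, 23.6, 2.9]]
```

Request:
{"name": "drive_tool", "arguments": {
  "motion": [
    [0, 1, 2, 0.3],
    [0, 2.5, 5, 0.7],
    [0, 4.6, 8.9, 1.1],
    [0, 6.2, 11.8, 1.4],
    [0, 7.7, 14.8, 1.8],
    [0, 9.2, 17.7, 2.2],
    [0, 10.8, 20.7, 2.5],
    [0, 11.8, 22.6, 2.9],
    [0, 12.3, 23.6, 2.9],
    [0, 12.3, 23.6, 2.9],
    [0, 12.3, 23.6, 2.9],
    [0, 12.3, 23.6, 2.9],
    [0, 12.3, 23.6, 2.9],
    [0, 12.3, 23.6, 2.9]
  ]
}}

```text
time: 7.02
ee_pos: [0.5788, 0.0743, 0.1316]
eef_rot: [0.546, 0.449, -0.546, 0.449]
ft_force: [0.5, -0.1, -3.3]
width: 0.0558
```

```bash
python3 - <<'E'
from h import *
s=r.read_state();M=R.from_quat(s['eef_rot']).as_matrix();print(s['ee_pos'],np.degrees(np.arctan2(M[1,1],M[0,1])),M[:,0].round(4))
for n in ['scene','side','wrist']:
    cv2.imwrite(f'pics/{n}5.png',r.camera(n)[:,:,::-1])
a=cv2.imread('pics/scene5.png')[180:280,200:360];b=cv2.imread('pics/side5.png')[150:250,240:400]
cv2.imwrite('pics/c5.png',cv2.resize(np.hstack([a,b]),None,fx=2.5,fy=2.5,interpolation=cv2.INTER_CUBIC))
E
```

```text
[0.57880415 0.07434203 0.13161812] -11.140498019166788 [-1.e-04  2.e-04 -1.e+00]
```

View pics/c5.png

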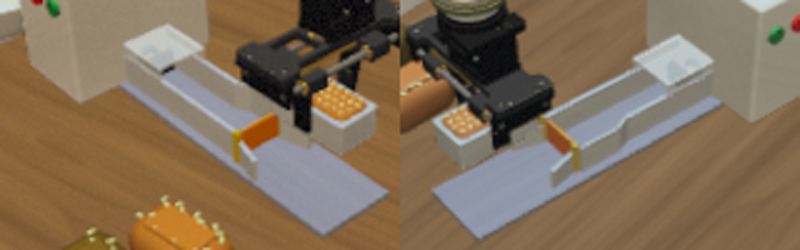

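View pics/wrist5.png

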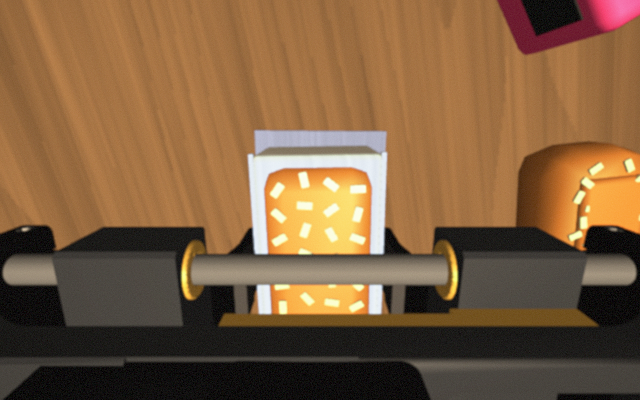

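```bash
python3 - <<'E'
from h import *
c=r.calibration('wrist')
a,b=[onz('wrist',u,.008,c) for u in [(254.5,131),(386,131)]];print(a,b,(a+b)/2,np.linalg.norm(a-b),np.degrees(np.arctan2(*(b-a)[1::-1])))
s=r.read_state();M=R.from_quat(s['eef_rot']).as_matrix();print(s['ee_pos'],'rel in tool cm',M.T@((a+b)/2-s['ee_pos'])*100)
p=[onz('wrist',u,.1395,c) for u in [(249,154),(386,154)]];print(p,[M.T@(x-s['ee_pos'])*100 for x in p])
E
```

```text
[0.53967986 0.13757455 0.008     ] [0.64239508 0.11717781 0.008     ] [0.59103747 0.12737618 0.008     ] 0.10472078038151822 -11.231438607121039
[0.57917638 0.07337866 0.13164373] rel in tool cm [12.3641647   0.11031508 -5.5278532 ]
[array([0.56130408, 0.13041882, 0.1395    ]), array([0.61647835, 0.11946124, 0.1395    ])] [array([-0.78635759, -2.86302556, -5.2470872 ]), array([-0.78534795,  2.76215698, -5.24607894])]
```

Request:
{"name": "drive_tool", "arguments": {
  "motion": [
    [2, 0.1, 0.5, 0],
    [4, 0.1, 0.5, 0],
    [6, 0.1, 0.5, 0],
    [7.5, 0.1, 0.5, 0],
    [8.3, 0.1, 0.5, 0],
    [8.6, 0.1, 0.5, 0],
    [8.8, 0.1, 0.5, 0],
    [9, 0.1, 0.5, 0],
    [9.1, 0.1, 0.5, 0],
    [9.1, 0.1, 0.5, 0],
    [9.1, 0.1, 0.5, 0],
    [9.1, 0.1, 0.5, 0]
  ]
}}

```text
time: 8.17
ee_pos: [0.5796, 0.0677, 0.041]
eef_rot: [0.547, 0.448, -0.547, 0.449]
ft_force: [-0.5, -0.6, -3.2]
width: 0.0561
```

Request:
{"name": "drive_tool", "arguments": {
  "motion": [
    [0.1, 0, 0, 0],
    [0.1, 0, 0, 0],
    [0.2, 0, 0, 0],
    [0.2, 0, 0, 0],
    [0.2, 0, 0, 0]
  ]
}}

```text
time: 8.58
ee_pos: [0.5795, 0.0677, 0.0396]
eef_rot: [-0.547, -0.448, 0.547, -0.449]
ft_force: [-4.8, -0.8, 9.4]
width: 0.0562
```

Seated. Release, retract, and look.

Request:
{"name": "drive_tool", "arguments": {
  "motion": [
    [0, 0, 0, 0],
    [0, 0, 0, 0],
    [0, 0, 0, 0],
    [0, 0, 0, 0],
    [0, 0, 0, 0],
    [-1, 0, 0, 0],
    [-3, 0, 0, 0],
    [-6, 0, 0, 0],
    [-9, 0, 0, 0],
    [-12, 0, 0, 0],
    [-12, 0, 0, 0],
    [-12, 0, 0, 0],
    [-12, 0, 0, 0],
    [-12, 0, 0, 0]
  ],
  "grip": 0
}}

```text
time: 9.75
ee_pos: [0.5787, 0.0675, 0.1576]
eef_rot: [-0.546, -0.449, 0.547, -0.448]
ft_force: [-0.3, 0.7, 0.0]
width: 0.0871
```

```bash
python3 - <<'E'
from h import *
s=r.read_state();M=R.from_quat(s['eef_rot']).as_matrix();print(s['ee_pos'],np.degrees(np.arctan2(M[1,1],M[0,1])))
c=r.calibration('wrist');im=r.camera('wrist')[:,:,::-1];cv2.imwrite('pics/w6.png',im);np.save('w6c.npy',np.r_[c['xyz'],c['orientation']])
E
```

```text
[0.57872626 0.06749091 0.15759952] -11.274096854899103
```

View pics/w6.png

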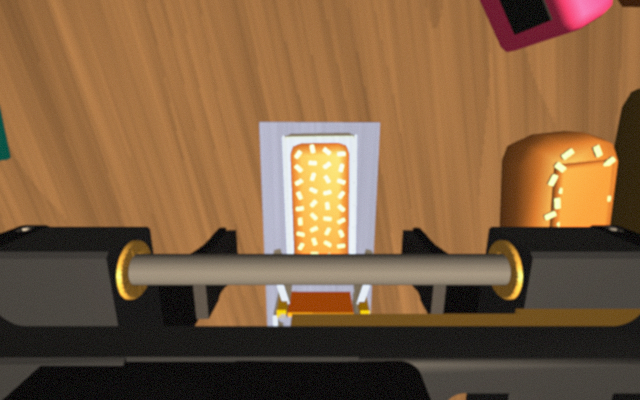

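Request:
{"name": "drive_tool", "arguments": {
  "motion": [
    [0, 0, -3, 0],
    [0, 0, -6, 0],
    [0, 0, -8.7, 0],
    [0, 0, -8.7, 0],
    [3, 0, -8.7, 0],
    [6, 0, -8.7, 0],
    [9, 0, -8.7, 0],
    [11, 0, -8.7, 0],
    [12, 0, -8.7, 0],
    [12, 0, -8.7, 0],
    [12, 0, -8.7, 0],
    [12, 0, -8.7, 0]
  ],
  "grip": 255
}}

```text
time: 10.8
ee_pos: [0.5972, 0.1535, 0.04]
eef_rot: [0.547, 0.448, -0.546, 0.449]
ft_force: [0.0, 0.0, 0.7]
width: 0.0149
```

```bash
cat >> h.py <<'E'
ang=np.radians(-101.3);U=np.array([np.cos(ang),np.sin(ang)]);NL=np.array([-U[1],U[0]]);O=np.array([.5597,-.0273])
def lane(p): d=np.array(p)[:2]-O; return d@U*1000,d@NL*1000
def st():
    s=r.read_state();M=R.from_quat(s['eef_rot']).as_matrix();f=np.array(s['ft_force'])
    print('t',round(s['time'],2),'ee',s['ee_pos'].round(4),'lane mm',np.round(lane(s['ee_pos']),1),'yaw',np.degrees(np.arctan2(M[1,1],M[0,1])).round(2),'push',round(-f[:2]@U,2),'lat',round(f[:2]@NL,2),'fz',round(f[2],2),'w',s['width'])
E
python3 - <<'E'
from h import *
st()
im=r.camera('wrist')[:,:,::-1];cv2.imwrite('pics/w7.png',im)
# plate line from wrist measurement: near-end mid, tool yaw
print('near mid lane',lane([.5910,.1274]),lane([.5915,.1272]),'w6 tin')
v=np.load('w6c.npy');c=r.calibration('wrist');c['xyz']=v[:3];c['orientation']=v[3:]
for uv,z in [((283,134),.048),((357,134),.048),((260,122),.008),((380,122),.008),((266,250),.008),((374.5,250),.008)]: print(uv,np.round(lane(onz('wrist',uv,z,c)),1))
E
```

```text
t 10.8 ee [0.5972 0.1535 0.04  ] lane mm [-184.6    1.4] yaw -11.27 push 0.04 lat 0.0 fz 0.7 w 0.014896494554319859
near mid lane (np.float64(-157.83420199195183), np.float64(0.38037029819151125)) (np.float64(-157.73605213236377), np.float64(0.9098668563133768)) w6 tin
(283, 134) [-150.4  -27.2]
(357, 134) [-150.4   28.7]
(260, 122) [-158.2  -51.3]
(380, 122) [-158.3   52.9]
(266, 250) [-38.6 -50.9]
(374.5, 250) [-38.7  53.2]
```

View pics/w7.png

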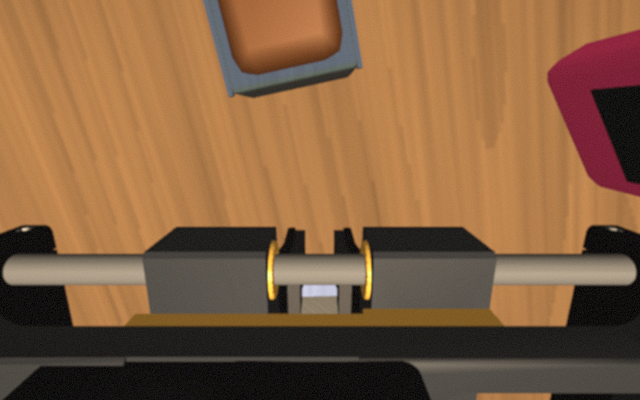

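Request:
{"name": "drive_tool", "arguments": {
  "motion": [
    [0, 0, 0.8, 0],
    [0, 0, 1.5, 0],
    [0, 0, 2, 0],
    [0, 0, 2.4, 0],
    [0, 0, 2.8, 0],
    [0, 0, 3.2, 0],
    [0, 0, 3.6, 0],
    [0, 0, 4, 0],
    [0, 0, 4.4, 0],
    [0, 0, 4.8, 0],
    [0, 0, 5.2, 0],
    [0, 0, 5.6, 0],
    [0, 0, 6, 0],
    [0, 0, 6.2, 0],
    [0, 0, 6.4, 0]
  ]
}}

```text
time: 12.1
ee_pos: [0.5842, 0.0905, 0.0389]
eef_rot: [0.547, 0.448, -0.546, 0.449]
ft_force: [1.9, 5.6, 4.3]
width: 0.0004
```

```bash
python3 - <<'E'
from h import *
st()
for n in ['scene','side']:
    cv2.imwrite(f'pics/{n}8.png',r.camera(n)[:,:,::-1])
a=cv2.imread('pics/scene8.png')[180:280,200:360];b=cv2.imread('pics/side8.png')[150:250,240:400]
cv2.imwrite('pics/c8.png',cv2.resize(np.hstack([a,b]),None,fx=2.5,fy=2.5,interpolation=cv2.INTER_CUBIC))
E
```

```text
t 12.1 ee [0.5842 0.0905 0.0389] lane mm [-120.3    1. ] yaw -11.26 push 5.89 lat 0.78 fz 4.34 w 0.00036462780587197686
```

View pics/c8.png

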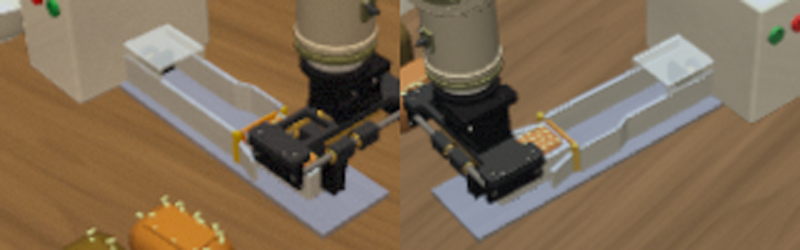

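Request:
{"name": "drive_tool", "arguments": {
  "motion": [
    [0, 0, 0.3, 0],
    [0, 0, 0.6, 0],
    [0, 0, 0.9, 0],
    [0, 0, 1.2, 0],
    [0, 0, 1.5, 0],
    [0, 0, 1.8, 0],
    [0, 0, 2.1, 0],
    [0, 0, 2.4, 0]
  ]
}}

```text
time: 12.87
ee_pos: [0.5795, 0.0686, 0.0388]
eef_rot: [0.547, 0.449, -0.545, 0.449]
ft_force: [3.1, 8.0, 2.9]
width: 0.0004
```

```bash
python3 - <<'E'
from h import *
st()
E
```

```text
t 12.87 ee [0.5795 0.0686 0.0388] lane mm [-98.    0.7] yaw -11.17 push 8.49 lat 1.49 fz 2.91 w 0.0003652830825410912
```

Request:
{"name": "drive_tool", "arguments": {
  "motion": [
    [0, 0, 0.3, 0],
    [0, 0, 0.6, 0],
    [0, 0, 0.9, 0],
    [0, 0, 1.2, 0],
    [0, 0, 1.5, 0],
    [0, 0, 1.8, 0],
    [0, 0, 2.1, 0],
    [0, 0, 2.4, 0]
  ]
}}

```text
time: 13.53
ee_pos: [0.5747, 0.0444, 0.0388]
eef_rot: [0.547, 0.449, -0.546, 0.449]
ft_force: [2.6, 7.1, 1.8]
width: 0.0002
```

```bash
python3 - <<'E'
from h import *
st()
for n in ['scene','side']:
    cv2.imwrite(f'pics/{n}9.png',r.camera(n)[:,:,::-1])
a=cv2.imread('pics/scene9.png')[180:280,200:360];b=cv2.imread('pics/side9.png')[150:250,240:400]
cv2.imwrite('pics/c9.png',cv2.resize(np.hstack([a,b]),None,fx=2.5,fy=2.5,interpolation=cv2.INTER_CUBIC))
E
```

```text
t 13.53 ee [0.5747 0.0444 0.0388] lane mm [-73.2   0.7] yaw -11.2 push 7.5 lat 1.17 fz 1.8 w 0.00017155157268281083
```

View pics/c9.png

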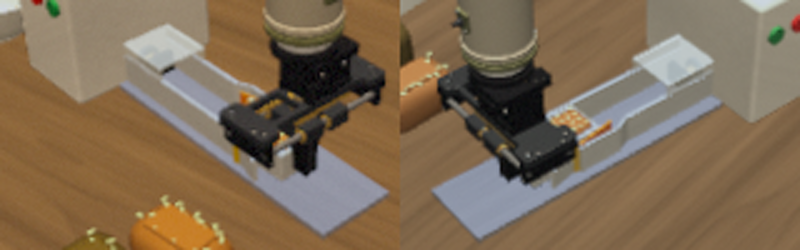

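Request:
{"name": "drive_tool", "arguments": {
  "motion": [
    [0, 0, 0.3, 0],
    [0, 0, 0.6, 0],
    [0, 0, 0.9, 0],
    [0, 0, 1.2, 0],
    [0, 0, 1.5, 0],
    [0, 0, 1.8, 0],
    [0, 0, 2.1, 0],
    [0, 0, 2.4, 0],
    [0, 0, 2.7, 0],
    [0, 0, 3, 0]
  ]
}}

```text
time: 14.47
ee_pos: [0.5688, 0.0146, 0.0388]
eef_rot: [0.547, 0.449, -0.546, 0.449]
ft_force: [1.8, 6.7, 3.8]
width: 0.0003
```

Request:
{"name": "drive_tool", "arguments": {
  "motion": [
    [0, 0, 0.3, 0],
    [0, 0, 0.6, 0],
    [0, 0, 0.9, 0],
    [0, 0, 1.2, 0],
    [0, 0, 1.5, 0],
    [0, 0, 1.8, 0],
    [0, 0, 2.1, 0],
    [0, 0, 2.4, 0],
    [0, 0, 2.7, 0],
    [0, 0, 3, 0]
  ]
}}

```text
time: 15.3
ee_pos: [0.5636, -0.0155, 0.0388]
eef_rot: [0.547, 0.448, -0.546, 0.449]
ft_force: [5.6, 4.4, 0.8]
width: 0.0003
```

```bash
python3 - <<'E'
from h import *
st()
E
```

```text
t 15.3 ee [ 0.5636 -0.0155  0.0388] lane mm [-12.4   1.5] yaw -11.25 push 5.42 lat 4.65 fz 0.85 w 0.00027899330094421026
```

```bash
python3 - <<'E'
from h import *
for n in ['scene','side']:
    cv2.imwrite(f'pics/{n}10.png',r.camera(n)[:,:,::-1])
a=cv2.imread('pics/scene10.png')[170:270,200:330];b=cv2.imread('pics/side10.png')[130:230,260:390]
cv2.imwrite('pics/c10.png',cv2.resize(np.hstack([a,b]),None,fx=3,fy=3,interpolation=cv2.INTER_CUBIC))
cv2.imwrite('pics/w10.png',r.camera('wrist')[:,:,::-1])
E
```

```text
(no output)
```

View pics/c10.png

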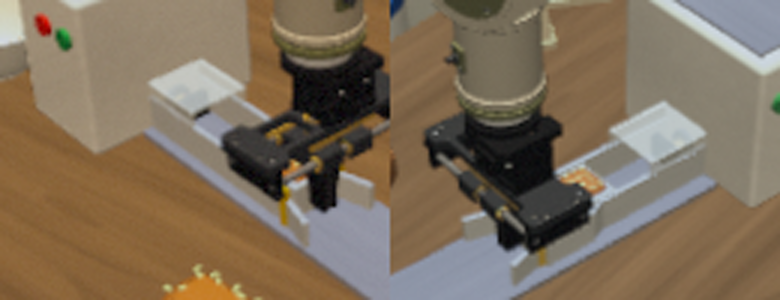

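View pics/w10.png

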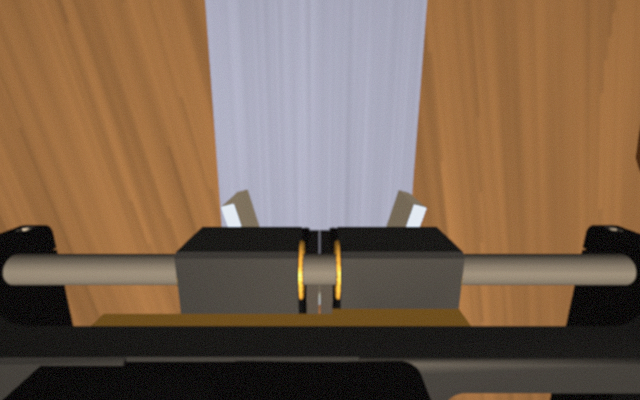

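Request:
{"name": "drive_tool", "arguments": {
  "motion": [
    [0, 0, 0.3, 0],
    [0, 0, 0.6, 0],
    [0, 0, 0.9, 0],
    [0, 0, 1.2, 0],
    [0, 0, 1.5, 0],
    [0, 0, 1.8, 0],
    [0, 0, 2.1, 0],
    [0, 0, 2.4, 0],
    [0, 0, 2.7, 0],
    [0, 0, 3, 0]
  ]
}}

```text
time: 16.28
ee_pos: [0.5569, -0.0448, 0.0385]
eef_rot: [0.547, 0.449, -0.546, 0.449]
ft_force: [2.4, 4.4, 1.7]
width: 0.0
```

Request:
{"name": "drive_tool", "arguments": {
  "motion": [
    [0, 0, 0.3, 0],
    [0, 0, 0.6, 0],
    [0, 0, 0.9, 0],
    [0, 0, 1.2, 0],
    [0, 0, 1.5, 0],
    [0, 0, 1.7, 0],
    [0, 0, 1.9, 0],
    [0, 0, 2.1, 0]
  ]
}}

```text
time: 16.95
ee_pos: [0.5531, -0.0654, 0.0386]
eef_rot: [0.547, 0.448, -0.546, 0.449]
ft_force: [4.7, 4.4, 0.9]
width: 0.0002
```

```bash
python3 - <<'E'
from h import *
st()
E
```

```text
t 16.95 ee [ 0.5531 -0.0654  0.0386] lane mm [38.7  1. ] yaw -11.26 push 5.22 lat 3.7 fz 0.85 w 0.00020488027093793323
```

Request:
{"name": "drive_tool", "arguments": {
  "motion": [
    [0, 0, 0.1, 0],
    [0, 0, 0.2, 0],
    [0, 0, 0.3, 0],
    [0, 0, 0.4, 0],
    [0, 0, 0.5, 0],
    [0, 0, 0.6, 0],
    [0, 0, 0.7, 0],
    [0, 0, 0.8, 0],
    [0, 0, 0.9, 0],
    [0, 0, 1, 0],
    [0, 0, 1.1, 0],
    [0, 0, 1.2, 0]
  ]
}}

```text
time: 17.95
ee_pos: [0.5508, -0.0771, 0.0386]
eef_rot: [0.547, 0.448, -0.546, 0.449]
ft_force: [5.3, 4.3, -0.4]
width: 0.0005
```

Request:
{"name": "drive_tool", "arguments": {
  "motion": [
    [0, 0, 0.1, 0],
    [0, 0, 0.2, 0],
    [0, 0, 0.3, 0]
  ]
}}

```text
time: 18.2
ee_pos: [0.5503, -0.08, 0.0386]
eef_rot: [0.547, 0.448, -0.546, 0.449]
ft_force: [5.3, 4.0, 0.2]
width: 0.0004
```

Request:
{"name": "drive_tool", "arguments": {
  "motion": [
    [0, 0, 0.1, 0],
    [0, 0, 0.2, 0],
    [0, 0, 0.3, 0]
  ]
}}

```text
time: 18.45
ee_pos: [0.5497, -0.083, 0.0386]
eef_rot: [0.547, 0.448, -0.546, 0.449]
ft_force: [4.5, 4.9, 0.6]
width: 0.0005
```

Request:
{"name": "drive_tool", "arguments": {
  "motion": [
    [0, 0, 0.1, 0],
    [0, 0, 0.2, 0],
    [0, 0, 0.3, 0]
  ]
}}

```text
time: 18.7
ee_pos: [0.5491, -0.0859, 0.0386]
eef_rot: [0.547, 0.448, -0.546, 0.449]
ft_force: [4.2, 4.5, 0.7]
width: 0.0008
```

Request:
{"name": "drive_tool", "arguments": {
  "motion": [
    [0, 0, 0.1, 0],
    [0, 0, 0.2, 0],
    [0, 0, 0.3, 0]
  ]
}}

```text
time: 18.95
ee_pos: [0.5485, -0.0888, 0.0386]
eef_rot: [0.547, 0.448, -0.546, 0.449]
ft_force: [4.5, 4.0, 0.6]
width: 0.0007
```

Request:
{"name": "drive_tool", "arguments": {
  "motion": [
    [0, 0, 0.1, 0],
    [0, 0, 0.2, 0],
    [0, 0, 0.3, 0]
  ]
}}

```text
time: 19.2
ee_pos: [0.5479, -0.0918, 0.0386]
eef_rot: [0.547, 0.448, -0.546, 0.449]
ft_force: [5.2, 4.5, 1.2]
width: 0.0005
```

Request:
{"name": "drive_tool", "arguments": {
  "motion": [
    [0, 0, 0.1, 0],
    [0, 0, 0.2, 0],
    [0, 0, 0.3, 0]
  ]
}}

```text
time: 19.45
ee_pos: [0.5473, -0.0948, 0.0386]
eef_rot: [0.547, 0.448, -0.546, 0.449]
ft_force: [4.9, 4.3, -0.3]
width: 0.0007
```

Request:
{"name": "drive_tool", "arguments": {
  "motion": [
    [0, 0, 0.1, 0],
    [0, 0, 0.2, 0],
    [0, 0, 0.3, 0]
  ]
}}

```text
time: 19.7
ee_pos: [0.5467, -0.0977, 0.0386]
eef_rot: [0.547, 0.448, -0.546, 0.449]
ft_force: [5.3, 4.0, 0.7]
width: 0.0003
```

Request:
{"name": "drive_tool", "arguments": {
  "motion": [
    [0, 0, 0.1, 0],
    [0, 0, 0.2, 0],
    [0, 0, 0.3, 0]
  ]
}}

```text
time: 19.95
ee_pos: [0.5461, -0.1007, 0.0386]
eef_rot: [0.547, 0.448, -0.546, 0.449]
ft_force: [4.7, 5.0, 1.3]
width: 0.0003
```

Request:
{"name": "drive_tool", "arguments": {
  "motion": [
    [0, 0, 0.1, 0],
    [0, 0, 0.2, 0],
    [0, 0, 0.3, 0]
  ]
}}

```text
time: 20.2
ee_pos: [0.5454, -0.1034, 0.0386]
eef_rot: [0.547, 0.449, -0.546, 0.449]
ft_force: [3.7, 4.7, 1.4]
width: 0.0003
```

Request:
{"name": "drive_tool", "arguments": {
  "motion": [
    [0, 0, 0.1, 0],
    [0, 0, 0.2, 0],
    [0, 0, 0.3, 0]
  ]
}}

```text
time: 20.45
ee_pos: [0.5449, -0.1058, 0.0386]
eef_rot: [0.547, 0.449, -0.546, 0.449]
ft_force: [5.1, 6.5, 1.6]
width: 0.0001
```

Request:
{"name": "drive_tool", "arguments": {
  "motion": [
    [0, 0, 0.1, 0],
    [0, 0, 0.1, 0]
  ]
}}

```text
time: 20.62
ee_pos: [0.5447, -0.1066, 0.0386]
eef_rot: [0.547, 0.449, -0.546, 0.449]
ft_force: [4.3, 7.0, 1.3]
width: 0.0005
```

```bash
python3 - <<'E'
from h import *
st()
E
```

```text
t 20.62 ee [ 0.5447 -0.1066  0.0386] lane mm [80.7  0.9] yaw -11.22 push 7.69 lat 2.82 fz 1.32 w 0.0004536865292739736
```

Request:
{"name": "drive_tool", "arguments": {
  "motion": [
    [0, 0, 0.1, 0],
    [0, 0, 0.1, 0]
  ]
}}

```text
time: 20.78
ee_pos: [0.5446, -0.1071, 0.0386]
eef_rot: [0.547, 0.449, -0.546, 0.449]
ft_force: [4.9, 8.4, 0.6]
width: 0.0001
```

Request:
{"name": "drive_tool", "arguments": {
  "motion": [
    [0, 0, 0.1, 0],
    [0, 0, 0.1, 0]
  ]
}}

```text
time: 20.95
ee_pos: [0.5445, -0.1077, 0.0386]
eef_rot: [0.547, 0.449, -0.545, 0.449]
ft_force: [4.6, 9.6, 0.2]
width: 0.0003
```

```bash
python3 - <<'E'
from h import *
st()
E
```

```text
t 20.95 ee [ 0.5445 -0.1077  0.0386] lane mm [81.8  0.9] yaw -11.18 push 10.27 lat 2.68 fz 0.21 w 0.0003031327234970253
```

Request:
{"name": "drive_tool", "arguments": {
  "motion": [
    [0, 0, 0.1, 0],
    [0, 0, 0.1, 0],
    [0, 0, 0.2, 0],
    [0, 0, 0.2, 0],
    [0, 0, 0.2, 0]
  ]
}}

```text
time: 21.37
ee_pos: [0.5443, -0.1088, 0.0386]
eef_rot: [0.547, 0.45, -0.545, 0.449]
ft_force: [5.9, 12.1, 1.5]
width: 0.0002
```

```bash
python3 - <<'E'
from h import *
st()
E
```

```text
t 21.37 ee [ 0.5443 -0.1088  0.0386] lane mm [83.   0.8] yaw -11.14 push 12.98 lat 3.42 fz 1.54 w 0.00021305492737871032
```

Request:
{"name": "drive_tool", "arguments": {
  "motion": [
    [0, 0, 0, 0],
    [0, 0, 0, 0],
    [0, 0, 0, 0],
    [0, 0, 0, 0],
    [0, 0, 0, 0],
    [0, 0, 0, 0],
    [0, 0, 0, 0],
    [0, 0, 0, 0],
    [0, 0, 0, 0],
    [0, 0, 0, 0]
  ]
}}

```text
time: 22.2
ee_pos: [0.5443, -0.1089, 0.0386]
eef_rot: [0.547, 0.45, -0.545, 0.449]
ft_force: [4.9, 11.4, 1.3]
width: 0.0005
```

```bash
python3 - <<'E'
from h import *
st()
E
```

```text
t 22.2 ee [ 0.5443 -0.1089  0.0386] lane mm [83.   0.9] yaw -11.14 push 12.11 lat 2.55 fz 1.34 w 0.0005319280601638529
```

Request:
{"name": "drive_tool", "arguments": {
  "motion": [
    [0, 0, -0.1, 0],
    [0, 0, -0.2, 0],
    [0, 0, -0.3, 0],
    [0, 0, -0.4, 0],
    [0, 0, -0.5, 0],
    [0, 0, -0.6, 0],
    [0, 0, -0.7, 0],
    [0, 0, -0.8, 0],
    [0, 0, -0.9, 0],
    [0, 0, -1, 0],
    [0, 0, -1.1, 0],
    [0, 0, -1.2, 0],
    [0, 0, -1.2, 0]
  ]
}}

```text
time: 23.28
ee_pos: [0.5459, -0.0997, 0.0385]
eef_rot: [-0.547, -0.449, 0.547, -0.449]
ft_force: [0.2, -0.4, -0.6]
width: 0.0005
```

```bash
python3 - <<'E'
from h import *
st()
E
```

```text
t 23.28 ee [ 0.5459 -0.0997  0.0385] lane mm [73.7  0.7] yaw -11.26 push -0.31 lat 0.3 fz -0.59 w 0.00047614637813447945
```

Free of contact. Lift straight up and move away, then look.

Request:
{"name": "drive_tool", "arguments": {
  "motion": [
    [-0.5, 0, 0, 0],
    [-1.5, 0, 0, 0],
    [-3, 0, 0, 0],
    [-5, 0, 0, 0],
    [-7, 0, 0, 0],
    [-10, 0, 0, 0],
    [-13, 0, 0, 0],
    [-16, 0, 0, 0],
    [-19, 0, -1, 0],
    [-21, 0, -3, 0],
    [-23, 0, -6, 0],
    [-23, 0, -9, 0],
    [-23, 0, -12, 0],
    [-23, 0, -15, 0],
    [-23, 0, -18, 0],
    [-23, 0, -18, 0],
    [-23, 0, -18, 0],
    [-23, 0, -18, 0]
  ]
}}

```text
time: 24.78
ee_pos: [0.5811, 0.076, 0.2691]
eef_rot: [-0.547, -0.448, 0.547, -0.449]
ft_force: [-0.4, -0.6, -1.3]
width: 0.0006
```

```bash
python3 - <<'E'
from h import *
st()
for n in ['scene','side','wrist']:
    cv2.imwrite(f'pics/{n}12.png',r.camera(n)[:,:,::-1])
a=cv2.imread('pics/scene12.png')[180:260,220:330];b=cv2.imread('pics/side12.png')[150:230,270:380]
cv2.imwrite('pics/c12.png',cv2.resize(np.hstack([a,b]),None,fx=3.6,fy=3.6,interpolation=cv2.INTER_CUBIC))
E
```

```text
t 24.78 ee [0.5811 0.076  0.2691] lane mm [-105.4    0.7] yaw -11.28 push -0.7 lat -0.28 fz -1.28 w 0.0005704834094013412
```

View pics/c12.png

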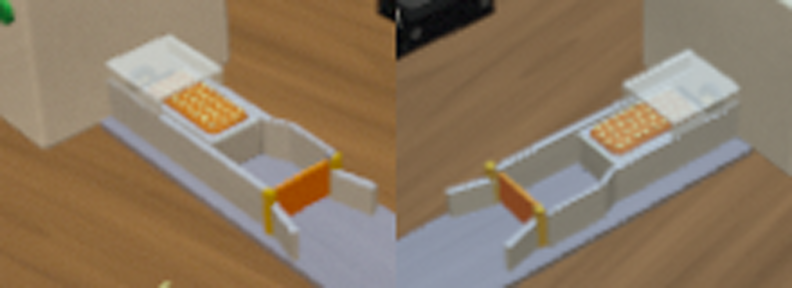

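View pics/scene12.png

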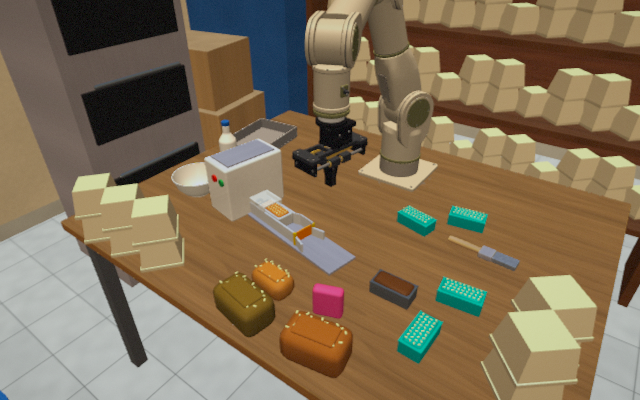

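View pics/wrist12.png

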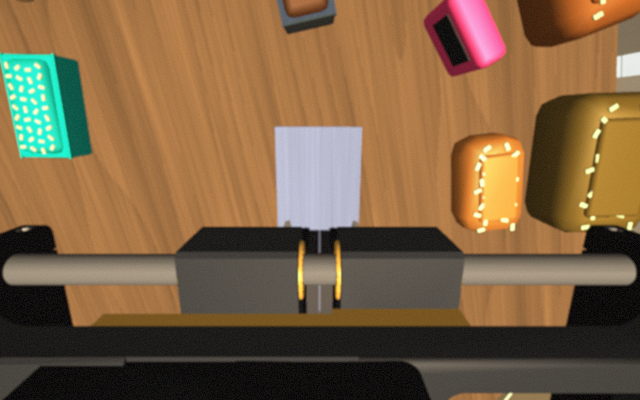

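```bash
python3 - <<'E'
from h import *
f=3.6
a=lambda u:(u[0]/f+220,u[1]/f+180); b=lambda u:((u[0]-396)/f+270,u[1]/f+150)
for u in [(207,140),(258,113)]: print('scene rear rim',np.round(lane(onz('scene',a(u),.048)),1))
for u in [(583,133),(614,160)]: print('side rear rim',np.round(lane(onz('side',b(u),.048)),1))
for u,v in [((275,193),(497,173)),((333,162),(541,210))]: p,e=tri('scene',a(u),'side',b(v));print('leaf top',np.round(lane(p),1),p[2],e)
d=lambda n,m:np.abs(cv2.imread(f'pics/{n}0.png').astype(int)-cv2.imread(f'pics/{n}12.png'))
for n,box in dict(bun=(250,258,297,300),timer=(310,282,348,320),dark=(366,268,420,308),bowl=(168,162,208,196),brush=(445,234,522,272)).items():
    x,y,X,Y=box; print(n,d('scene',0)[y:Y,x:X].mean().round(2))
r_=r.read_state();print(r_['time'],r_['joint_vel'].round(3))
E
```

```text
scene rear rim [93.4 28.8]
scene rear rim [ 94.5 -29.2]
side rear rim [92.8 21.6]
side rear rim [ 91.1 -24.5]
leaf top [ 2.5 30.4] 0.04384391015876371 0.0017208425329358291
leaf top [  2.3 -33. ] 0.04427448942276713 0.0034660723042436816
bun 2.52
timer 2.32
dark 2.34
bowl 2.34
brush 2.25
24.9333 [ 0.     0.003 -0.003 -0.    -0.    -0.001 -0.003]
```

```bash
python3 -c "
from bench import r
print(r.close_job())"
```

```text
the job is handed in; nothing more can be done
None
```

I put the bare aluminium tin with the seeded loaf in the lane mouth and pushed it along the floor through the gate onto the pad. The job was handed in at about 25 s; no verdict was reported.

**Pressing:** Pushing along the lane took a steady 5 N or so, more than the stated 1 to 3 N of sliding friction. The extra is probably the gate leaf rubbing on the tin. On the pad, the force rose at about 2.3 N per mm, close to the stated 2 N, and I held 12–13 N in total for over 0.8 s. By that measure the pad took about 7–8 N. Had friction been only 1 N, it would have been at most 12 N, still below the 15 N limit.

**Last checks:**
- **Tin:** Both outside cameras put its rear end about 92 mm past the gate, so its middle is about 146 mm in. It looked flat and centred.
- **Gate:** The leaf lies across the lane at about 0 rad, so it is shut.
- **Other things:** In the before-and-after pictures, the dark tin, bun loaf, timer, bowl and brush differed only by noise. I checked the spray bottle by eye only, and it looked unmoved.
- **Robot:** Standing still about 27 cm above the table, clear of the lane.

**Not confirmed:**
- **Pad contact:** I could not measure the final contact with the pad after easing back. It follows from the stated friction and the tin staying where it was pressed.
- **Camera disagreement:** The side camera put the rear rim's middle about 1–2 mm off the middle line, and it read that rim about 10 mm too narrow.

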